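# Roll the square gift carton into the packing bay

## Task

At the craft-fair stall two white gift cartons stand on the two roller lanes. Push the square, taller carton along its rollers all the way into the plywood packing bay at the end of its lane, until it rests against the end wall, without lifting it off. Leave the long flat carton where it stands.

Things in the scene. Friction and masses are not known exactly. Their poses are not given: they have to be found in the camera images.
- gift_carton: Carton to push: plain white square gift box 90 x 90 mm, 60 mm tall (lid, the top 22 mm, overhangs 1 mm), 0.2 to 0.4 kg. Origin: centre of its underside; sides parallel to its x and y. Starts on the rollers of the near or the far lane, between y = -160 and -40 mm of the track, centred and square to the lane within 3 mm and 3 degrees.
- flat_carton: Bystander on the other lane: plain white gift box, long and flat, 60 mm (x) by 130 mm (y, along the lane), 32 mm tall. Origin: centre of its underside. It rolls freely if touched.
- track: Fixed two-lane roller track. Origin on the table; y = push direction, z up, turned up to 9 degrees from the robot's y. Lane centre lines x = -70 (near) and +70 mm (far). Free steel rollers lie across, tops 42 mm up, y = -220 to +110 mm; slight drag stops a carton within centimetres. Side rails 104 mm apart inside, 6 thick, tops 54 mm up, y = -235 to +125 mm; -y end open.
- bay (a point): Middle of the plywood bay's mouth, at x = 0, y = +125, z = +40 mm (floor height) of the track, same axes. One compartment per lane, 112 mm wide inside, centred on it, open to the rollers; walls 80 mm above the table; inner face of the end wall 100 mm beyond the mouth. Fully home, the square carton's centre is 55 mm past the mouth (track y = +180), its back face 10 mm inside.
Not all that is in view belongs to the job. What is shaped like the gift_carton but red is not meant.

How it is judged:
By the outcome, as a careful person would: the job done as asked, in the order asked, and still so for the second after the job is handed in, with the robot touching nothing.
It also fails if it takes over 32 s, if anything falls off the work surface, if the arm or the gripper's body presses on something with over 40 N, if the wrist force passes 120 N, or if a joint passes its speed limit or range.

## Robot

A 6-joint arm with a two-finger parallel gripper is mounted at the origin on the work surface. World frame = base frame: x ahead of the robot, y to its left, z up, the work surface at z = 0. Lengths are in m, angles in rad, forces in N, time in s.
With the tool pointing down it reaches from about 0.3 to 0.85 m from the base axis. Payload 4.2 kg.
Tool frame: the origin (TCP) lies between the finger pads; the fingertips stand arm.tcp_to_tips ahead of it and the grasp point (between the pads) lies 11 mm behind it (arm.tcp_to_tips is the distance from the TCP to the fingertips, in m); z points along the fingers, x is the direction in which the jaws open and shut, and the axes are right-handed (so a half turn about z gives the same grasp; the last joint's range is limited). The gripper opens to 91 mm and grips with 3 to 60 N. Pads are 32 mm wide; open, the fingers measure 118 mm over their backs; the gripper's body (76 mm by 178 mm) begins 60 mm behind the grasp point.
Start: joints at [1.2, 0.32, 1.565, -0, 1.257, -0.02], TCP at [0.198, 0.54, 0.222] pointing down, gripper open.
Joint ranges: [-3.11, 3.11], [-0.84, 2.01], [0.21, 2.61], [-1.34, 4.49], [0.05, 2.63], [-2.56, 2.56]. Speed limits (rad/s): [2.57, 2.57, 3.14, 3.14, 3.14, 3.14].

## Interface

Orientations are given as a unit quaternion [x, y, z, w].
In Python, from workcell import arm gives the robot as it stands. Calls block until the motion is done:
- arm.goto(position, orientation): joint-space move of the TCP to a pose.
- arm.line_to(position, rotation=None, velocity=0.15, guard=None): straight line of the TCP; rotation=None keeps the orientation; velocity is the mean speed in m/s. With guard (N) it stops when the force on the tool has changed by that much, and returns True; else False.
- arm.movej(angles): joint-space move.
- arm.let_go() and arm.gripper_close(): open the fingers fully, or close them until they stop; the grip force is fixed at half the most.
- arm.wait(seconds).
- arm.inverse_kinematics(position, orientation): joint angles nearest the present ones, or None.
- arm.get_state(): the state.
- arm.get_image(name): name is "scene" or "top"; returns (picture, depth): 400x640x3 uint8, blue, green, red; 400x640 float32, m along the optical axis (not along the pixel's ray), 0 where there is no reading.
- arm.camera_model(name): a dict with "vertical_fov" (degrees; the focal length in pixels is half the picture's height over the tangent of half this angle, whatever the lens; pixels are square), "cx", "cy" (the principal point, pixels), "rvec" (rotation vector, rad) and "tvec" (3), from world to camera coordinates, as OpenCV has them. Camera axes: x right, y down, z forward; pixel columns grow to the right and rows downward; lengths in m; the calibration is good to about 2 mm. A picture is of the moment at which its call begins. camera_model takes no time and is no camera call.
A pose or a line that the arm cannot do raises arm.IKError and nothing moves.
- arm.hand_in(): hands the job in, once; it reports no verdict.
The state is a dict: "time_s": time; "joint_positions": joint angles; "joint_velocities": joint speeds; "effort": joint torques, N m; "eef_pos": TCP position; "ee_rot": TCP orientation; "wrist_force": force on the tool from outside, world axes, zero at the start; "wrist_torque": the same for the moment, N m; "width": opening from 0.0 (shut) to 1.0 (fully open).
Only numpy, scipy, OpenCV 4.12 (cv2) and the standard library are available. Lean on these libraries where they do the work, as an engineer would, in place of code of your own. Each camera call takes 0.05 s, during which the arm holds its last target.

## Working session

There is one attempt and no reset: what is moved stays moved. The work goes in short steps, each a Python script; the robot and the scene stay as the last script left them, time stands still between calls to the robot, and variables do not carry over. Pictures are saved under pics/ and viewed, and the job is handed in when it is done.

```bash
mkdir -p pics; ls; python3 - <<'E'
from workcell import arm
import cv2,numpy as np
for n in("scene","top"):
    p,d=arm.get_image(n); cv2.imwrite(f"pics/{n}0.png",p); np.save(f"{n}0.npy",d); print(arm.camera_model(n))
s=arm.get_state(); print(s, arm.tcp_to_tips)
E
```

```text
pics
{'vertical_fov': 48.905341164354404, 'cx': 317.0705071033508, 'cy': 195.04713763100037, 'rvec': array([ 2.05133612,  1.24534803, -0.54077132]), 'tvec': array([-0.26129013, -0.32575921,  1.19922298])}
{'vertical_fov': 55.10926729422548, 'cx': 309.1740703109512, 'cy': 198.91502894637384, 'rvec': array([ 2.18874544, -2.15971673,  0.19919849]), 'tvec': array([-0.03005973,  0.63435177,  0.62940373])}
{'time_s': 0.1, 'joint_positions': array([ 1.19999913e+00,  3.20211578e-01,  1.56550521e+00,  3.79603536e-06,
        1.25740368e+00, -2.00116359e-02]), 'joint_velocities': array([-0.00071652, -0.00473312, -0.00449388, -0.00051764,  0.00104793,
       -0.00045737]), 'effort': array([-1.44472819e-03, -4.13334811e+01, -2.32512295e+01,  7.28216046e-02,
        4.20843449e-02, -5.60751062e-05]), 'eef_pos': array([0.19744299, 0.53959179, 0.22123388]), 'ee_rot': array([ 8.19645031e-01,  5.72871224e-01, -6.35766984e-04,  4.23503239e-04]), 'wrist_force': array([-0.57176179,  0.00957763, -0.21493516]), 'wrist_torque': array([0.00334696, 0.01476023, 0.07241824]), 'width': 1.001145988219935} 0.008
```

View pics/scene0.png

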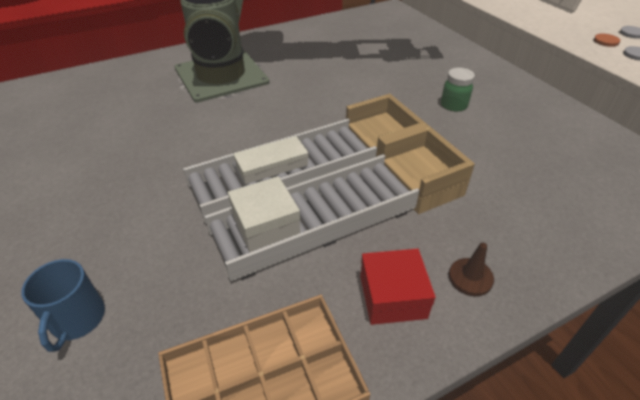

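View pics/top0.png

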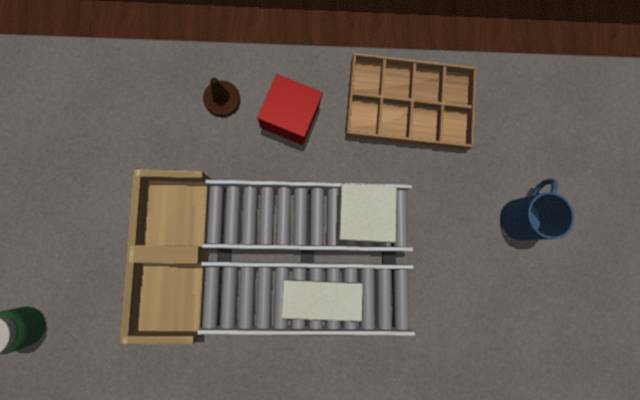

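The top view shows the square, taller carton at (368,213) on the far lane. The flat carton is at (322,301) on the near lane, and the red box at (290,108) is a decoy. Next I'll measure the poses and make an enlarged crop to confirm.

```bash
cat > h.py <<'E'
import cv2,numpy as np
from workcell import arm
def cloud(n,d):
    m=arm.camera_model(n); f=200/np.tan(np.radians(m['vertical_fov'])/2)
    R,_=cv2.Rodrigues(np.array(m['rvec'])); t=np.array(m['tvec'])
    v,u=np.mgrid[0:400,0:640]
    pc=np.stack([(u-m['cx'])/f*d,(v-m['cy'])/f*d,d],-1)
    w=(pc-t)@R; w[d==0]=np.nan
    return w
def comps(n,d,p):
    w=cloud(n,d); hsv=cv2.cvtColor(p,cv2.COLOR_BGR2HSV)
    out=[]
    for nm,zl,zh in(("square",.092,.112),("flat",.066,.084)):
        m=((w[...,2]>zl)&(w[...,2]<zh)&(p.min(2)>120)).astype(np.uint8)
        m=cv2.morphologyEx(m,cv2.MORPH_OPEN,np.ones((3,3)))
        k,l,st,c=cv2.connectedComponentsWithStats(m)
        for i in range(1,k):
            if st[i,4]<400: continue
            P=w[l==i]; r=cv2.minAreaRect(P[:,:2].astype(np.float32)*1000)
            out.append((nm,n,st[i,4],c[i].round(),"med z",np.median(P[:,2]).round(4),"rect mm",np.round(r[0],1),np.round(r[1],1),round(r[2],2)))
    return out
E
python3 - <<'E'
from h import *
for n in("top","scene"):
    p=cv2.imread(f"pics/{n}0.png"); d=np.load(f"{n}0.npy"); w=cloud(n,d)
    for o in comps(n,d,p): print(*o)
    if n=="top":
        print("table z",[w[v,u].round(4) for u,v in((30,100),(560,330),(450,230),(300,20),(100,250))])
        # rails: z .048-.06, bright
        m=((w[...,2]>.046)&(w[...,2]<.062)&(p.min(2)>130)).astype(np.uint8)
        # bay walls z .074-.086
        b=((w[...,2]>.07)&(w[...,2]<.09)); b[:, 260:]=0
        P=w[b]; print("bay", b.sum(), np.median(P[:,2]), cv2.minAreaRect(P[:,:2].astype(np.float32)*1000))
        for (r0,r1) in((178,192),(240,253),(260,270),(325,337)):
            s=np.zeros_like(m); s[r0:r1,215:335 if r0<200 else 400]=1
            P=w[(m*s)>0]; vx=cv2.fitLine((P[:,:2]*1000).astype(np.float32),cv2.DIST_HUBER,0,.01,.01).ravel()
            print("rail",len(P),vx.round(3),np.degrees(np.arctan2(-vx[0]*np.sign(vx[1]),abs(vx[1]))).round(2),np.median(P[:,2]))
    if n=="top":
        cv2.imwrite("pics/crop.png",cv2.resize(p[160:350,110:430],None,fx=2.5,fy=2.5,interpolation=cv2.INTER_CUBIC))
E
```

```text
square top 3056 [368. 212.] med z 0.1001 rect mm [ 607.7 -114.5] [90.  90.3] 87.8
flat top 2954 [322. 300.] med z 0.0722 rect mm [465.3 -43.2] [129.6  59.6] 87.97
table z [array([8.180e-01, 4.996e-01, 1.000e-04]), array([ 0.4034, -0.4926, -0.0048]), array([ 0.586 , -0.2904, -0.0016]), array([ 1.4847, -0.0149, -0.7553]), array([ 5.421e-01,  3.500e-01, -3.000e-04])]
bay 4393 0.07845783294333956 ((611.520751953125, 297.98443603515625), (299.2079162597656, 464.26446533203125), 86.95217895507812)
rail 448 [6.00000e-03 1.00000e+00 6.61034e+02 4.05040e+01] -0.37 0.05200763237106795
rail 597 [ 5.00000e-03  1.00000e+00  5.50977e+02 -1.73610e+01] -0.27 0.05224368270263434
rail 596 [ 6.00000e-03  1.00000e+00  5.20981e+02 -1.66790e+01] -0.35 0.052213149507641166
rail 631 [ 6.00000e-03  1.00000e+00  4.11167e+02 -2.16600e+01] -0.34 0.05228896719105126
square scene 2299 [263. 203.] med z 0.1012 rect mm [ 607.  -115.7] [90.3 91.6] 87.96
flat scene 1422 [270. 154.] med z 0.0731 rect mm [465.  -44.3] [130.9  62.4] 87.8
```

View pics/crop.png

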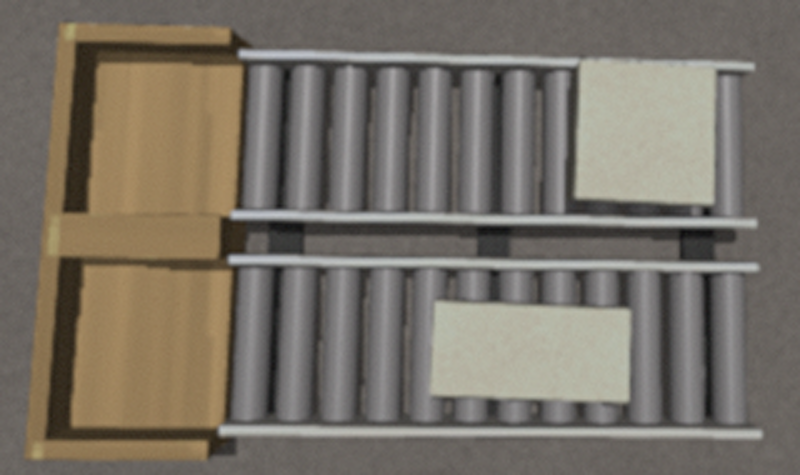

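The enlarged crop confirms that the plain white 90×90 carton (top at z≈0.10) is on the far lane. The lane yaw from the rails (-0.3°) doesn't match the cartons' yaw (-2°), so I'll check the track with both cameras.

```bash
python3 - <<'E'
from h import *
fits={}
for n in("top","scene"):
    p=cv2.imread(f"pics/{n}0.png"); d=np.load(f"{n}0.npy"); w=cloud(n,d)
    # bay: wooden walls near z .08
    x,y,z=w[...,0],w[...,1],w[...,2]
    b=(z>.070)&(z<.088)&(x>.36)&(x<.73)&(y>.08)&(y<.32)
    P=w[b]*1000; print(n,"bay n",b.sum(),"z",np.median(P[:,2]).round(1),np.round(cv2.minAreaRect(P[:,:2].astype(np.float32))[0:2],1), cv2.minAreaRect(P[:,:2].astype(np.float32))[2])
    # end wall top points: fit line of y vs x for outer wall
    H=np.full((100,150),0,np.uint8)
    iy=((P[:,1]-60)/2).astype(int); ix=((P[:,0]-380)/4).astype(int)
    # per x-bin max y
    q=[(380+4*i, np.percentile(P[ix==i][:,1],98)) for i in range(90) if (ix==i).sum()>8]
    q=np.array(q); print("outer end:",q[::5].round(0).tolist(), "slope deg",np.degrees(np.polyfit(q[3:-3,0],q[3:-3,1],1)[0]))
    # rails
    m=(z>.046)&(z<.062)&(p.min(2)>125)&(y<.12)&(y>-.28)
    for xc in(.41,.52,.552,.662):
        s=m&(abs(x-xc)<.02); Q=w[s]*1000
        if len(Q)<30: continue
        bins=[(yy,np.median(Q[abs(Q[:,1]-yy)<10,0]).round(1)) for yy in range(-240,120,40) if (abs(Q[:,1]-yy)<10).sum()>3]
        print("rail",xc,"y range",np.percentile(Q[:,1],[1,99]).round(1),bins)
E
```

```text
top bay n 3853 z 78.4 [[537.9 214.8]
 [113.  276.8]] 89.61676788330078
outer end: [[396.0, 245.0], [416.0, 270.0], [436.0, 270.0], [456.0, 270.0], [476.0, 270.0], [496.0, 270.0], [516.0, 270.0], [536.0, 269.0], [556.0, 270.0], [576.0, 270.0], [596.0, 270.0], [616.0, 269.0], [636.0, 269.0], [656.0, 269.0]] slope deg -0.3394291714720535
rail 0.41 y range [-196.3  117.6] [(-200, np.float64(409.5)), (-160, np.float64(410.0)), (-120, np.float64(410.0)), (-80, np.float64(410.5)), (-40, np.float64(411.5)), (0, np.float64(411.5)), (40, np.float64(411.5)), (80, np.float64(411.6))]
rail 0.52 y range [-196.9  117.1] [(-200, np.float64(520.4)), (-160, np.float64(520.1)), (-120, np.float64(519.9)), (-80, np.float64(521.1)), (-40, np.float64(520.8)), (0, np.float64(520.6)), (40, np.float64(521.8)), (80, np.float64(521.5))]
rail 0.552 y range [-197.4  117.9] [(-200, np.float64(550.1)), (-160, np.float64(550.6)), (-120, np.float64(550.2)), (-80, np.float64(549.9)), (-40, np.float64(551.1)), (0, np.float64(550.7)), (40, np.float64(551.9)), (80, np.float64(551.5))]
rail 0.662 y range [-197.6  117.6] [
[... 665 characters left out ...]
9.4)), (0, np.float64(410.2)), (40, np.float64(412.1)), (80, np.float64(412.5))]
rail 0.52 y range [-198.9  118.1] [(-200, np.float64(520.7)), (-160, np.float64(520.7)), (-40, np.float64(521.2)), (0, np.float64(520.5)), (40, np.float64(521.5)), (80, np.float64(521.9))]
rail 0.552 y range [-201.  117.] [(-200, np.float64(550.8)), (-160, np.float64(550.7)), (-40, np.float64(550.5)), (0, np.float64(550.9)), (40, np.float64(551.2)), (80, np.float64(551.5))]
rail 0.662 y range [-200.   114.4] [(-200, np.float64(660.3)), (-160, np.float64(659.8)), (-120, np.float64(659.4)), (-80, np.float64(659.3)), (-40, np.float64(660.8)), (0, np.float64(661.4)), (40, np.float64(661.2)), (80, np.float64(661.6))]
```

Both cameras agree on the track:
- **Yaw:** about -0.35°.
- **Far lane centre:** x≈0.606.
- **Origin:** y≈0.034, which puts the home carton centre at about (0.608, 0.213).

The carton is at (0.607, -0.115), skewed about -2° to the lane. I'll close the fingers with the jaw axis along the lane, so that the 32 mm wide finger is the pusher, and come down behind the carton.

```bash
cat >> h.py <<'E'
yaw=np.radians(-0.35)
def quat(half=0):
    a=(np.pi/2+yaw)/2+half*np.pi/2
    return np.array([np.cos(a),np.sin(a),0,0])
def lane(y): return 0.6065+0.006*(y+0.0)
E
python3 - <<'E'
from h import *
q=None
for h in(0,1):
    js=[arm.inverse_kinematics([lane(y),y,z],quat(h)) for y,z in((-.205,.17),(-.205,.068),(.165,.068))]
    print(h,[None if j is None else np.round(j,2) for j in js])
    if q is None and all(j is not None for j in js): q=quat(h)
arm.gripper_close()
arm.goto([lane(-.205),-.205,.17],q)
arm.line_to([lane(-.205),-.205,.070],velocity=.12,guard=15)
print(arm.get_state()['wrist_force'],arm.get_state()['eef_pos'],arm.get_state()['width'])
r=arm.line_to([lane(-.15),-.15,.070],velocity=.03,guard=2.5)
s=arm.get_state();print(r,s['eef_pos'],s['wrist_force'],s['time_s'])
for n in("scene","top"):
    p,d=arm.get_image(n);cv2.imwrite(f"pics/{n}1.png",p)
    for o in comps(n,d,p):print(*o)
E
```

```text
0 [array([-0.34,  0.45,  1.49, -0.  ,  1.2 , -1.91]), array([-0.34,  0.54,  1.61, -0.  ,  0.98, -1.91]), array([ 0.25,  0.53,  1.64, -0.  ,  0.97, -1.32])]
1 [array([-0.34,  0.45,  1.49, -0.  ,  1.2 ,  1.23]), array([-0.34,  0.54,  1.61, -0.  ,  0.98,  1.23]), array([ 0.25,  0.53,  1.64, -0.  ,  0.97,  1.82])]
[0.20438715 0.58955325 0.40111065] [ 0.60592624 -0.20520309  0.07082791] 0.004193591499189545
False [ 0.60557733 -0.15006899  0.0699894 ] [-0.77614656 -0.2188254   0.22493643] 7.4167
square scene 1268 [282. 207.] med z 0.1011 rect mm [620.4 -93.1] [89.9 65.6] 87.33
square top 590 [332. 208.] med z 0.1 rect mm [609.4 -57.1] [21.1 89.6] 87.91
flat top 2274 [312. 299.] med z 0.0723 rect mm [466.  -29.9] [103.  60.] 87.84
```

View pics/scene1.png

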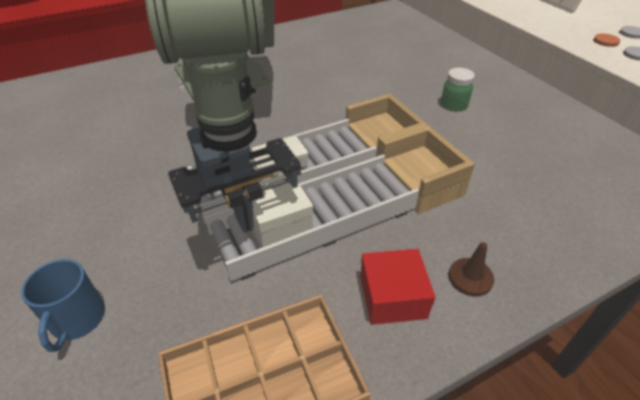

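View pics/top1.png

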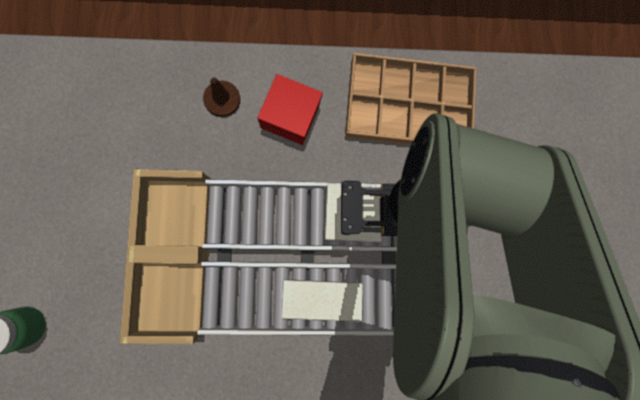

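The scene view shows the finger at (245,205) against the carton's back face. The carton (280,210) has rolled about 23 mm and is still square, and the flat carton hasn't moved. I'll keep pushing: a brisk run to near the wall, then slowly with a guard.

```bash
python3 - <<'E'
from h import *
r=arm.line_to([lane(.04),.04,.070],velocity=.06,guard=20)
s=arm.get_state();print(r,s['eef_pos'],s['wrist_force'],s['time_s'])
for n in("scene","top"):
    p,d=arm.get_image(n);cv2.imwrite(f"pics/{n}2.png",p)
    for o in comps(n,d,p):print(*o)
E
```

```text
False [0.60670868 0.03991093 0.06999851] [0.22280402 0.71561448 0.56888243] 10.8333
square scene 868 [386. 171.] med z 0.101 rect mm [620.3  97.6] [91.7 68.6] 87.56
flat scene 1051 [260. 158.] med z 0.073 rect mm [464.5 -65.3] [88.7 63.1] 88.39
flat top 513 [292. 295.] med z 0.0723 rect mm [474.8   6.7] [44.6 30.7] 0.51
flat top 515 [355. 300.] med z 0.0721 rect mm [463.4 -95.7] [59.3 26.8] 0.85
```

View pics/scene2.png

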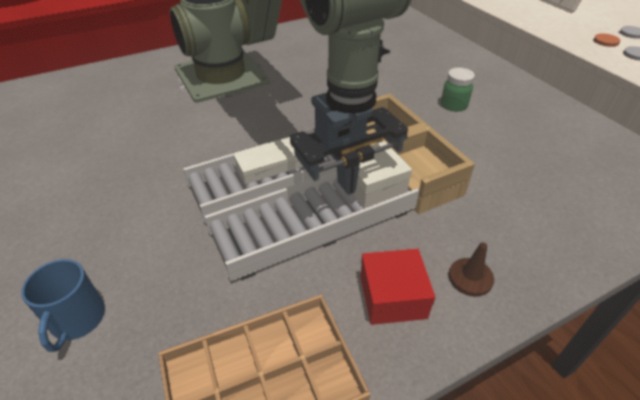

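The carton (385,170) is straight at the bay mouth and the finger is behind it. Now the slower guarded push to the wall.

```bash
python3 - <<'E'
from h import *
r=arm.line_to([lane(.142),.142,.070],velocity=.05,guard=20)
s=arm.get_state();print(r,s['eef_pos'],s['wrist_force'],s['time_s'])
r=arm.line_to([lane(.170),.170,.070],velocity=.015,guard=8)
s=arm.get_state();print(r,s['eef_pos'],s['wrist_force'],s['time_s'])
for n in("scene",):
    p,d=arm.get_image(n);cv2.imwrite(f"pics/{n}3.png",p)
    for o in comps(n,d,p):print(*o)
E
```

```text
False [0.60732086 0.14184191 0.0699588 ] [-0.47446739 -1.26159492 -0.55215575] 13.125
True [0.60714497 0.15587989 0.06957959] [ 1.14558716 -1.90147437  1.04580746] 14.2083
square scene 706 [440. 151.] med z 0.1002 rect mm [620.3 213.1] [93.  67.1] 89.59
flat scene 1514 [270. 155.] med z 0.073 rect mm [465.3 -44.6] [130.3  62.3] 87.65
```

View pics/scene3.png

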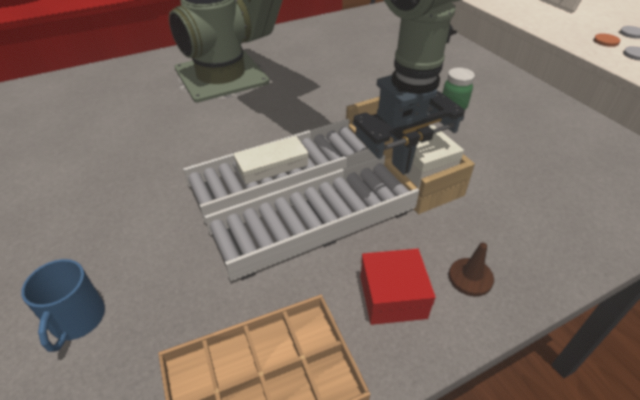

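The guard tripped at TCP y=0.156, where I expected the wall, and the carton squared up against it. I'll back off along the lane, lift clear and look.

```bash
python3 - <<'E'
from h import *
arm.line_to([lane(.08),.08,.070],velocity=.08)
arm.line_to([lane(.08),.08,.2],velocity=.15)
arm.goto([.5,-.30,.25],quat(0))
print(arm.get_state()['time_s'])
for n in("scene","top"):
    p,d=arm.get_image(n);cv2.imwrite(f"pics/{n}4.png",p)
    for o in comps(n,d,p):print(*o)
    w=cloud(n,d)
    if n=="top":
        cv2.imwrite("pics/crop4.png",cv2.resize(p[160:350,110:430],None,fx=2.5,fy=2.5,interpolation=cv2.INTER_CUBIC))
E
```

```text
17.8417
square scene 1553 [429. 146.] med z 0.0992 rect mm [607.4 211.3] [91.6 91.6] 89.51
flat scene 1458 [270. 154.] med z 0.073 rect mm [464.7 -44.6] [129.9  64.9] 87.89
square top 3242 [162. 209.] med z 0.0985 rect mm [607.8 212.1] [90.5 89.4] 89.52
flat top 2974 [322. 300.] med z 0.0722 rect mm [465.5 -43.3] [129.8  59.7] 87.93
```

View pics/crop4.png

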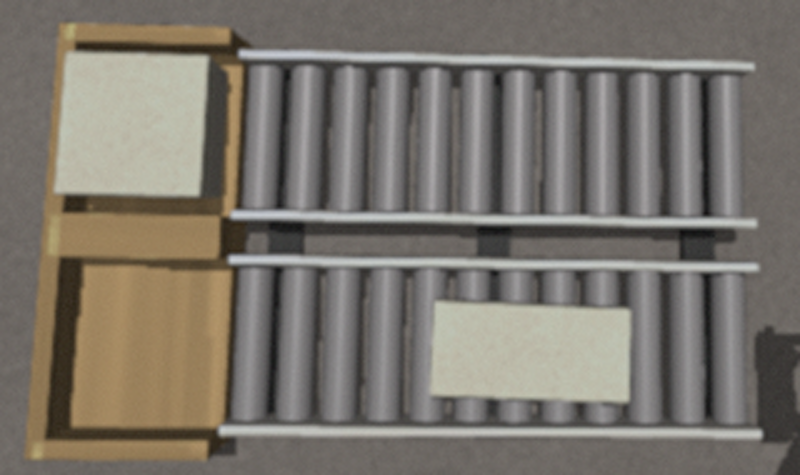

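View pics/scene4.png

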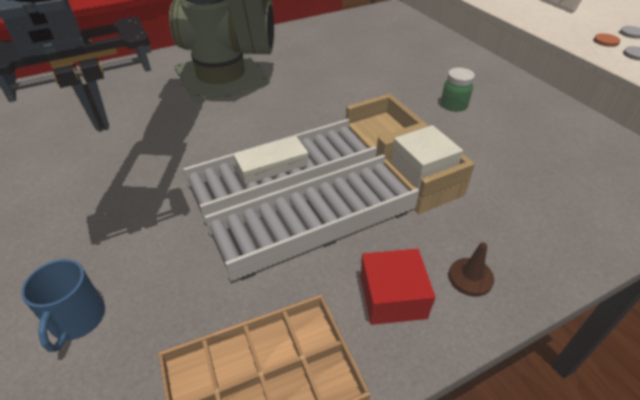

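The carton is in the far bay at (162,209) in the top view, square to the end wall and touching it. The flat carton hasn't moved and the robot is clear.

```bash
python3 -c "
from workcell import arm
print(arm.hand_in())"
```

```text
the job is handed in; nothing more can be done
None
```

I pushed the square white carton along the far lane with the closed fingers, all the way into its packing bay, and handed the job in. The push stopped when the 8 N contact guard tripped where I expected the end wall. I then backed off and lifted clear, at about 18 s of the 32 s allowed.

- **Square carton:** its centre measures (0.608, 0.212) in the last top picture, against an expected home of about (0.608, 0.213). The scene camera gives 0.211 in y. It sits square to the end wall, and its front edge is within about 1 mm of where I place the wall's inner face.
- **Flat carton:** it stayed within 0.3 mm of its starting position, which is within measurement noise.
- **Checks that disagreed:** the contact guard at first touch (2.5 N) did not trip because the carton rolls so easily. The pictures confirmed the contact instead. No other check failed; the two cameras differ by about 1 mm, within the 2 mm calibration.

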